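# Fit the interlock plug, then hold the sprung lid open

## Robot

A 6-joint arm with a two-finger parallel gripper is mounted at the origin on a cart in front of the work surface, level with it; the furniture and walls round the work are solid. World frame = base frame: x ahead of the robot, y to its left, z up, the work surface at z = 0. Lengths are in mm, angles in rad, forces in N, time in s.
With the tool pointing down it reaches from about 375 to 900 mm from the base axis. Payload 3.1 kg.
Tool frame: the origin (TCP) lies between the finger pads; the fingertips stand 22 mm ahead of it and the grasp point (between the pads) lies 3 mm ahead of it (manip.tip_reach is the distance from the TCP to the fingertips, in mm); z points along the fingers, y is the direction in which the jaws open and shut (so a half turn about z gives the same grasp; the last joint's range is limited). The gripper opens to 85 mm and grips with 20 to 120 N. Pads are 22 mm wide; open, the fingers measure 114 mm over their backs; the gripper's body (76 mm by 85 mm) begins 54 mm behind the grasp point. The pads swing forward as they close: fully open they stand 13 mm farther back than shut.
Start: joints at [-1.321, 0.527, 1.433, -0, 1.181, -0.178], TCP at [259.881, -568.382, 253.31] pointing down, gripper open.
Joint ranges: [-3.08, 3.08], [-0.75, 2.2], [0.22, 2.44], [-1.43, 4.57], [0, 2.65], [-2.85, 2.85]. Speed limits (rad/s): [2.79, 2.79, 3.14, 3.14, 3.14, 3.14].

## Interface

Orientations are given as a unit quaternion [w, x, y, z].
In Python, from cell import manip gives the robot as it stands.
- The arm moves only by the tool send_rows, never from a script. Its argument "targets" is a list of rows, each a list of 3 entries, a list of its own where there are three numbers: the shift along the tool's x, y, z in mm, then the turn, a rotation vector about the tool's x, y, z in degrees, then the closure, from -1 (fully open) to 1 (shut), so that 0 is half open. A call has 1 to 5 rows; each row is the pose to reach, as a shift and turn from the pose commanded when the call began, along the tool's axes at that moment; what a row does not reach only later rows make up. A row lasts 1/10 s, in which the tool goes at most 50 mm and 8.59 degrees, less where a joint would pass 70% of its speed; a pose out of reach is approached as far as the arm can. A call with a gripper value outside its range is refused whole. The fingers move at their own pace and stop on an object; "grip_force" is the grip in N (left out, the last holds). Time passes only in rows, so rows that repeat a pose let the fingers close. It gives the time, the measured TCP pose, the force and the opening at its end, in the units of the state.
- manip.get_state(): the state, without advancing time (a new reading comes with each control period).
- manip.read_camera(name): name is "side" or "top" or "wrist"; returns (picture, depth): 400x640x3 uint8, blue, green, red; 400x640 float32, mm along the optical axis (not along the pixel's ray), 0 where there is no reading.
- manip.get_calibration(name): a dict with "fovy" (degrees; the focal length in pixels is half the picture's height over the tangent of half this angle, whatever the lens; pixels are square), "cx", "cy" (the principal point, pixels), "world_to_cam" (4x4, takes a point from world to camera coordinates). Camera axes: x right, y up, looking along -z (the intrinsics and any distortion apply to the point x, -y, -z); pixel columns grow to the right and rows downward; lengths in mm; the calibration is good to about 2 mm. A picture is of the moment at which its call begins: read the wrist's pose just before it. get_calibration takes no time and is no camera call; for the wrist camera it gives the pose at the moment of the call.
- manip.hand_in(): hands the job in, once; it reports no verdict.
The state is a dict: "clock": time; "joints": joint angles; "joint_vel": joint speeds; "tau": joint torques, N m; "eef_pos": TCP position; "tcp_rot": TCP orientation; "ft_force": force on the tool from outside, world axes, zero at the start; "wrist_torque": the same for the moment, N m; "finger_gap": opening from 0.0 (shut) to 1.0 (fully open).
Only numpy, scipy, OpenCV 4.12 (cv2) and the standard library are available. Lean on these libraries where they do the work, as an engineer would, in place of code of your own. Each camera call takes 0.05 s, during which the arm holds its last target. There are 200 camera calls.

## Task

The small test enclosure needs its interlock plug before the lid may be raised: of the three red plugs take the middle-sized one, which is the one that fits the yellow socket, push it fully home and let go of it. Then raise the sprung lid by its black bar handle to 50 degrees (the red mark on the white scale) and finish still holding it steady there, since it shuts if released. Leave the other two plugs and the things lying about where they are.

Things in the scene. Friction and masses are not known exactly. Their poses are not given: they have to be found in the camera images.
- middle_plug (a point): Centre (half-way up) of the correct plug: a plain red upright cylinder with a thin steel band round its middle, 18 mm in diameter, 60 mm tall, about 50 g, slightly chamfered foot; stands loose on the worktop on its flat end. z is its axis.
- small_plug (a point): Centre of a look-alike plug, 14 mm in diameter, 60 mm tall, loose; too thin. Leave it.
- large_plug (a point): Centre of a look-alike plug, 22 mm in diameter, 60 mm tall, loose; too thick. Leave it.
- socket (a point): Centre of the mouth of the socket hole, on top of a yellow block (56 x 56 x 45 mm) at the enclosure's right-hand side, its centre 58 mm from the enclosure's wall. Round blind hole, 21 mm wide, 3 mm chamfer, 22 mm deep, straight down; with the plug fully home 38 mm of it stands out and its centre is 8 mm above this point. z up, x from the enclosure's front to its hinge side, y along the hinge.
- lid_hinge (a point): Point on the lid's hinge line above the middle of the enclosure's back edge, 64 mm above the worktop. The hinge line runs along this frame's y; x points from the front of the enclosure to the back. The lid's handle is 230 mm from it.
- lid_handle (a point): Middle of the lid's handle: a round black bar, 12 mm thick, 132 mm long, parallel to the hinge, in the lid's plane, 62 mm ahead of its front edge on two thin arms 60 mm either side of the middle. Lid shut: 64 mm above the worktop, nothing below it; over 50 mm free before and behind it for fingers, between which it may turn. Axes turn with the lid.
- lid (a joint): Opening angle of the clear-windowed aluminium lid in rad: 0 shut, grows as it opens upward, 0.873 is 50 degrees, end stop 1.7. A spring and its weight pull it shut from every angle; it takes about 2 to 4 N at the handle.
- fixture: Grey test enclosure, fixed to the worktop, 160 mm front to back (x), 240 mm wide (y), 60 mm tall, top of the shut lid at 68 mm; origin at the centre of its underside. A white scale arc stands on its left wall beside the hinge: red mark 50 degrees, black marks 25 and 75; the lid is read along its edge.
- flux_tin: Round flux tin with yellow lid, 43 mm wide, 19 mm tall, loose bystander; origin at the centre of its underside.
- pen: White marker pen with red cap, 127 mm long, 11 mm thick, lying loose near the front edge, bystander; origin at its middle.
- reel: Reel of solder with pale blue flanges, 54 mm wide, 30 mm tall, loose bystander; origin at the centre of its underside.
Things that resemble listed ones, but are neither listed nor needed, are in the scene too. Leave any purple or turquoise look-alike of the part that bears middle_plug alone.

How it is judged:
By the outcome, as a careful person would: the job done as asked, in the order asked, and still so for the second after the job is handed in, while the arm keeps its last pose, push and grip.
It also fails if it takes over 51 s, if anything falls off the work surface, if the arm or the gripper's body presses on something with over 40 N, if the wrist force passes 120 N, or if a joint passes its speed limit or range.

## Working session

There is one attempt and no reset: what is moved stays moved. The work goes in short steps, Python scripts to look and compute and a tool call to move; the robot and the scene stay as the last step left them, time stands still between calls to the robot, and variables do not carry over. Pictures are saved under pics/ and viewed, about 8 in all and at most 12, crops included, and the job is handed in when it is done.

Besides the shell and the picture viewer there is one more tool, called after ">>>" in YAML: its name, and indented under it one key for each argument. send_rows: Moves the arm, as the interface text tells. Its arguments: {"type":"object","properties":{"targets":{"type":"array"},"grip_force":{"type":"number"}},"required":["targets"]}

```bash
ls; mkdir -p pics
cat > h.py <<'E'
import numpy as np, cv2
from cell import manip
def cam(n):
    c=manip.get_calibration(n); p,d=manip.read_camera(n)
    return p,d,c
def ray(c,u,v,H=400):
    f=H/2/np.tan(np.radians(c["fovy"])/2)
    M=np.array(c["world_to_cam"]); R=M[:3,:3]; t=M[:3,3]
    d=np.array([(u-c["cx"])/f,-(v-c["cy"])/f,-1.0])
    return -R.T@t, R.T@d
def onplane(c,u,v,z):
    o,d=ray(c,u,v); return o+d*(z-o[2])/d[2]
def atdepth(c,u,v,dep):
    o,d=ray(c,u,v); return o+d*dep
def proj(c,P):
    f=200/np.tan(np.radians(c["fovy"])/2); M=np.array(c["world_to_cam"]); q=M[:3,:3]@np.array(P,float)+M[:3,3]
    return c["cx"]+f*q[0]/-q[2], c["cy"]-f*q[1]/-q[2]
E
python3 - <<'E'
from h import *
for n in("side","top"):
    p,d,c=cam(n); print(n,c); cv2.imwrite(f"pics/{n}0.png",p); np.save(f"pics/{n}0.npy",d)
print(manip.get_state())
E
```

```text
pics
side {'fovy': 52.32769895402968, 'cx': 325.95883831527016, 'cy': 196.65649630640635, 'world_to_cam': array([[ 9.97871044e-01, -5.98235689e-02, -2.59715284e-02,
        -5.00860215e+02],
       [ 4.62693414e-02,  3.68740770e-01,  9.28379983e-01,
        -1.70965580e+02],
       [-4.59622425e-02, -9.27605188e-01,  3.70723734e-01,
        -1.16217895e+03],
       [ 0.00000000e+00,  0.00000000e+00,  0.00000000e+00,
         1.00000000e+00]])}
top {'fovy': 54.01060467167425, 'cx': 326.2727448487474, 'cy': 201.66634951789274, 'world_to_cam': array([[-2.93647869e-02, -9.99445990e-01, -1.56659826e-02,
         2.23113753e+02],
       [ 9.97750607e-01, -3.02526426e-02,  5.98205943e-02,
        -5.30909119e+02],
       [-6.02613904e-02, -1.38741247e-02,  9.98086205e-01,
        -1.16297812e+03],
       [ 0.00000000e+00,  0.00000000e+00,  0.00000000e+00,
         1.00000000e+00]])}
{'clock': 0.1, 'joints': array([-1.32052329e+00,  5.28416737e-01,  1.43376471e+00,  1.27564322e-05,
        1.18137551e+00, -1.78501935e-01]), 'joint_vel': array([ 0.00013571, -0.00248415, -0.00405265, -0.00048356, -0.00170644,
        0.00026173]), 'tau': array([-5.32215818e-04, -4.43305635e+01, -1.78586125e+01, -3.18711691e-04,
        3.87032764e-03,  3.48069690e-06]), 'eef_pos': array([ 259.72854974, -567.82926483,  252.40767645]), 'tcp_rot': array([-9.81730198e-04,  9.77106934e-01,  2.12746502e-01, -2.93429681e-05]), 'ft_force': array([ 0.38796137, -0.29670758, -0.01140999]), 'wrist_torque': array([-0.03611356, -0.00913252,  0.06500661]), 'finger_gap': 0.9994842908582818}
```

View pics/top0.png

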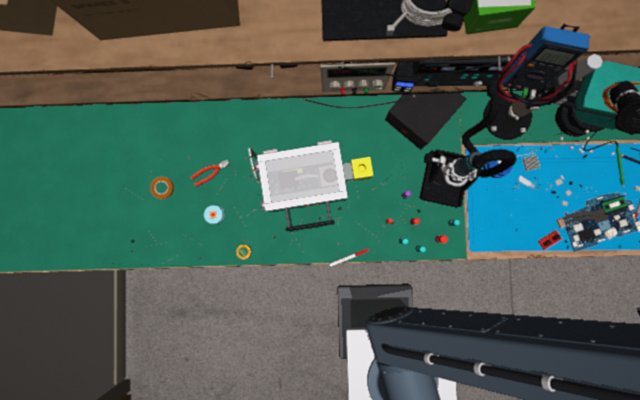

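View pics/side0.png

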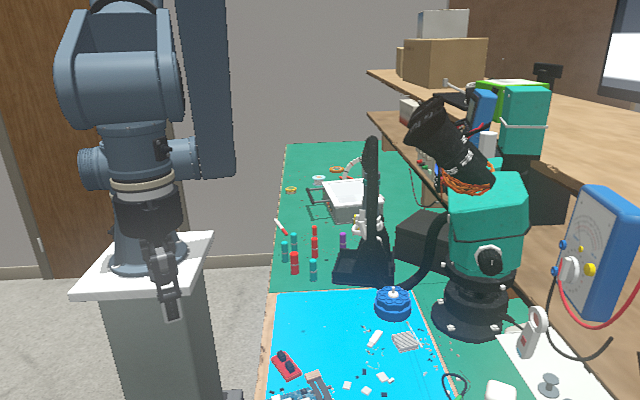

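The top view shows the red plugs near (390,221), (416,221) and (442,239), the socket at (362,168), the handle near (310,225) and the lid outline around (302,175). The side view shows a tall stand at (370,210), near the plugs.

```bash
cat > m.py <<'E'
from h import *
def blobs(p,lo,hi,amin=6,box=None):
    h=cv2.cvtColor(p,cv2.COLOR_BGR2HSV)
    m=cv2.inRange(h,lo,hi)
    if lo[0]==0: m|=cv2.inRange(h,(172,lo[1],lo[2]),(180,255,255))
    n,l,s,ce=cv2.connectedComponentsWithStats(m)
    return [(tuple(np.round(ce[i],1)),s[i]) for i in range(1,n) if s[i][4]>=amin],l
E
python3 - <<'E'
from m import *
for n in("top","side"):
    p=cv2.imread(f"pics/{n}0.png"); d=np.load(f"pics/{n}0.npy"); c=manip.get_calibration(n)
    for name,lo,hi in(("red",(0,150,80),(8,255,255)),("yel",(24,150,120),(34,255,255)),("pur",(130,80,50),(160,255,255)),("tur",(80,120,60),(95,255,200))):
        for ce,s in blobs(p,lo,hi)[0]:
            if s[4]>900: continue
            z=d[int(ce[1]),int(ce[0])]
            P=atdepth(c,*ce,z)
            if 250<P[0]<900 and -600<P[1]<600 and P[2]<150: print(n,name,ce,s,P.round(0), onplane(c,*ce,60).round(0) if n=="top" else "")
p=cv2.imread("pics/top0.png");d=np.load("pics/top0.npy");c=manip.get_calibration("top")
# enclosure depth/heights
for u,v in[(262,160),(342,150),(346,200),(268,205),(362,168),(302,178),(289,229),(332,222),(310,226),(440,180),(470,160),(250,165)]:
    print((u,v),atdepth(c,u,v,d[v,u]).round(0), p[v,u])
cv2.imwrite("pics/topcrop.png",cv2.resize(p[130:270,225:485],None,fx=3,fy=3,interpolation=cv2.INTER_CUBIC))
E
```

```text
top red (np.float64(205.6), np.float64(174.0)) [191 165  29  21 182] [635. 576.   2.] [627. 557.  60.]
top red (np.float64(389.6), np.float64(220.6)) [387 219   6   4  21] [475.  26.  63.] [475.  26.  60.]
top red (np.float64(415.5), np.float64(220.6)) [412 218   8   6  36] [472. -48.  63.] [472. -49.  60.]
top red (np.float64(548.8), np.float64(239.5)) [539 231  22  18 154] [ 405. -452.   12.] [ 407. -426.   60.]
top red (np.float64(442.5), np.float64(238.9)) [438 236  10   7  53] [ 418. -124.   61.] [ 418. -124.   60.]
top red (np.float64(361.5), np.float64(251.8)) [356 249  13   7  36] [384. 106.   6.] [387. 110.  60.]
top yel (np.float64(361.8), np.float64(167.6)) [351 157  22  22 374] [636.  97.  24.] [631. 100.  60.]
top pur (np.float64(406.6), np.float64(193.7)) [403 191   8   6  38] [551. -27.  59.] [551. -27.  60.]
top tur (np.float64(517.4), np.float64(92.1)) [513  89  10   7  41] [ 859. -391.    0.] [ 839. -362.   60.]
top tur (np.float64(473.1), np.float64(108.3)) [461  92  30  42 798] [ 813. -254.   -2.] [ 795. -231.   60.]
top tur (np.float64(254.4), np.float64(159.0)) 
[... 1476 characters left out ...]
5] [ 854. -378.    2.] 
side tur (np.float64(458.4), np.float64(384.6)) [451 376  14  18 114] [ 704. -517.   -1.] 
side tur (np.float64(517.0), np.float64(392.5)) [517 390   1   6   6] [ 796. -543.    1.] 
(262, 160) [661. 390.  68.] [232 230 232]
(342, 150) [696. 154.  -2.] [ 93 118  34]
(346, 200) [542. 147.  -0.] [ 82 106  28]
(268, 205) [530. 374.  71.] [236 234 236]
(362, 168) [635.  97.  22.] [ 67 236 237]
(302, 178) [605. 275.  68.] [197 196 199]
(289, 229) [459. 316.  70.] [31 29 34]
(332, 222) [475. 192.  71.] [28 24 32]
(310, 226) [466. 255.  65.] [36 34 39]
(440, 180) [ 593. -139.    8.] [25 24 23]
(470, 160) [ 609. -137.  277.] [85 74 65]
(250, 165) [658. 438.   3.] [ 97 120  56]
```

View pics/topcrop.png

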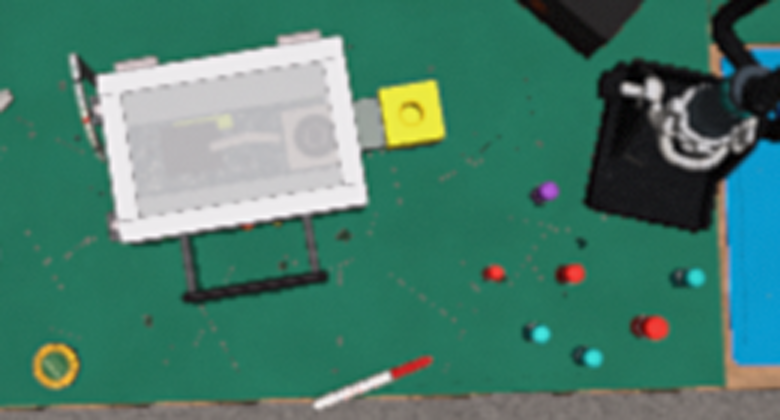

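Apparent areas (21, 36 and 53 px) rank the plugs, so the middle one is at about (472,-48). The enclosure yaw is about 7.4°. I'll hover the wrist over the plug with the jaw axis aligned to the enclosure's x.

>>> send_rows:
  targets:
    - [[27,-26,5],[0,0,0],-1]
    - [[55,-51,10],[0,0,0],-1]
    - [[82,-77,14],[0,0,0],-1]
    - [[109,-102,19],[0,0,0],-1]
    - [[136,-128,24],[0,0,0],-1]

```text
clock: 0.6
eef_pos: [330.6, -393.9, 228.9]
tcp_rot: [-0.0, 0.977, 0.213, -0.0]
ft_force: [0.0, -0.4, -0.1]
finger_gap: 1.001
```

>>> send_rows:
  targets:
    - [[27,-26,5],[0,0,0],-1]
    - [[55,-51,10],[0,0,0],-1]
    - [[82,-77,14],[0,0,0],-1]
    - [[109,-102,19],[0,0,0],-1]
    - [[136,-128,24],[0,0,0],-1]

```text
clock: 1.1
eef_pos: [401.1, -221.1, 205.0]
tcp_rot: [-0.0, 0.977, 0.213, 0.0]
ft_force: [0.5, -0.6, -0.4]
finger_gap: 1.0
```

>>> send_rows:
  targets:
    - [[27,-26,5],[0,0,0],-1]
    - [[55,-51,10],[0,0,0],-1]
    - [[82,-77,14],[0,0,0],-1]
    - [[109,-102,19],[0,0,0],-1]
    - [[136,-128,24],[0,0,0],-1]

```text
clock: 1.6
eef_pos: [471.7, -48.1, 181.0]
tcp_rot: [-0.0, 0.977, 0.213, -0.0]
ft_force: [0.0, 0.1, -0.2]
finger_gap: 1.0
```

>>> send_rows:
  targets:
    - [[0,0,0],[0,0,-8],0]
    - [[0,0,0],[0,0,-16],0]
    - [[0,0,0],[0,0,-24],0]
    - [[0,0,0],[0,0,-32],0]
    - [[0,0,0],[0,0,-40],0]

```text
clock: 2.1
eef_pos: [471.1, -49.3, 181.1]
tcp_rot: [-0.0, 0.844, 0.537, -0.0]
ft_force: [-0.4, 0.1, -0.1]
finger_gap: 0.5
```

>>> send_rows:
  targets:
    - [[0,0,0],[0,0,-8],0]
    - [[0,0,0],[0,0,-16],0]
    - [[0,0,0],[0,0,-24],0]
    - [[0,0,0],[0,0,-33],0]
    - [[0,0,0],[0,0,-33],0]

```text
clock: 2.6
eef_pos: [471.1, -49.4, 181.1]
tcp_rot: [-0.0, 0.659, 0.752, -0.0]
ft_force: [0.1, 0.2, 0.8]
finger_gap: 0.501
```

Run:
```python
from m import *
c=manip.get_calibration("wrist"); s=manip.get_state(); p,d=manip.read_camera("wrist")
print(s["clock"],s["eef_pos"],s["tcp_rot"],s["finger_gap"],s["joints"]); print(c)
cv2.imwrite("pics/w1.png",p); np.save("pics/w1.npy",d); np.save("pics/w1c.npy",c,allow_pickle=True)
for ce,st in blobs(p,(0,120,60),(8,255,255),30)[0]:
    z=d[int(ce[1]),int(ce[0])]; print(ce,st,z,atdepth(c,*ce,z).round(1),onplane(c,*ce,60).round(1))
```

```text
2.6 [471.0704335  -49.41954735 181.09257377] [-3.08400460e-04  6.58837634e-01  7.52285095e-01 -1.10919839e-04] 0.5006817772788514 [-3.41086865e-01  4.41288797e-01  1.87756954e+00  2.94236812e-05
  8.23389440e-01 -4.73357905e-01]
{'fovy': 70.50493318324544, 'cx': 314.2407960811709, 'cy': 199.18638602814354, 'world_to_cam': array([[ 9.91202278e-01,  1.32348974e-01, -1.33913877e-03,
        -4.60905278e+02],
       [-1.26576471e-01,  9.44916055e-01, -3.01847720e-01,
         1.23105955e+02],
       [-3.86838623e-02,  2.99361652e-01,  9.53355212e-01,
        -2.77817285e+02],
       [ 0.00000000e+00,  0.00000000e+00,  0.00000000e+00,
         1.00000000e+00]])}
(np.float64(240.3), np.float64(15.3)) [231   0  17  34 337] 253.13965 [385.1  98.7  10.5] [398.1  86.7  60. ]
(np.float64(327.8), np.float64(115.1)) [320 107  17  17 235] 231.21242 [472.9  25.   60.2] [472.9  25.   60. ]
(np.float64(312.9), np.float64(195.1)) [304 178  19  33 479] 252.73979 [469.8 -44.5  59.3] [469.8 -44.3  60. ]
(np.float64(256.9), np.float64(238.6)) [248 233  19  12 136] 314.41428 [ 416.2 -116.1   15. ] [423.4 -93.5  60. ]
(np.float64(245.3), np.float64(255.3)) [237 245  22  26 155] 277.77655 [ 412.3 -116.3   53.3] [ 413.7 -112.4   60. ]
```

View pics/w1.png

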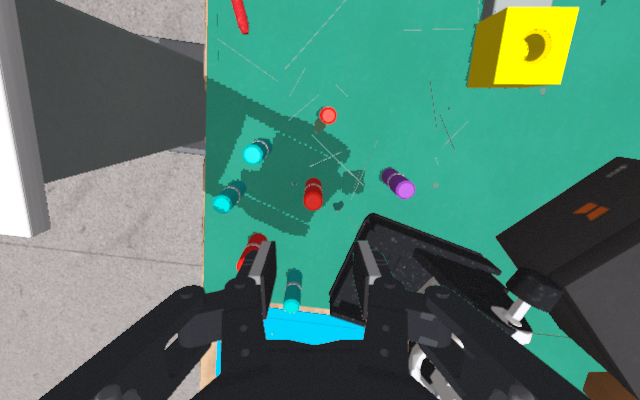

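The wrist view shows the middle plug's top near (313,202), the socket hole near (536,46), the small plug at (328,115) and turquoise plugs at (257,151), (223,203) and (292,305).

```bash
cat >> m.py <<'E'
def cloud(c,d):
    v,u=np.mgrid[:400,:640]; o,_=ray(c,0,0); f=200/np.tan(np.radians(c["fovy"])/2)
    R=np.array(c["world_to_cam"])[:3,:3]
    D=np.stack([(u-c["cx"])/f,-(v-c["cy"])/f,-np.ones(u.shape)],-1)@R
    return o+D*d[...,None]
E
python3 - <<'E'
from m import *
p=cv2.imread("pics/w1.png"); d=np.load("pics/w1.npy"); c=np.load("pics/w1c.npy",allow_pickle=True).item()
P=cloud(c,d); h=cv2.cvtColor(p,cv2.COLOR_BGR2HSV)
red=(((h[...,0]<8)|(h[...,0]>172))&(h[...,1]>120)&(h[...,2]>60))
for n,x,y in(("mid",470,-48),("small",473,25)):
    m=red&(np.hypot(P[...,0]-x,P[...,1]-y)<25)&(P[...,2]>57.5)
    ys,xs=np.where(m); e=cv2.minEnclosingCircle(np.c_[xs,ys].astype(np.float32)); 
    print(n,m.sum(),e,P[m].mean(0),P[m].max(0)-P[m].min(0),"ray@60",onplane(c,*e[0],60))
m=cv2.inRange(h,(22,150,60),(34,255,255))>0
print("block top",np.percentile(P[m][:,2],[50,80,90,95]))
t=m&(P[...,2]>42); print(t.sum(),P[t].mean(0)); r=cv2.minAreaRect((P[t][:,:2]).astype(np.float32)); print(r)
# hole: dark inside top-face hull
k=cv2.convexHull(np.argwhere(t)[:,::-1].astype(np.int32)); hm=np.zeros((400,640),np.uint8); cv2.fillConvexPoly(hm,k,1)
ho=((hm>0)&(h[...,2]<200)).astype(np.uint8); n,l,s,ce=cv2.connectedComponentsWithStats(ho); i=1+np.argmax(s[1:,4]); print(s[i],ce[i],onplane(c,*ce[i],45))
hole=(hm>0)&(P[...,2]<41); ys,xs=np.where(hole);print("hole low",hole.sum(),xs.mean(),ys.mean(),onplane(c,xs.mean(),ys.mean(),45))
# top view
p=cv2.imread("pics/top0.png");c2=manip.get_calibration("top")
d=np.load("pics/top0.npy");P=cloud(c2,d);h=cv2.cvtColor(p,cv2.COLOR_BGR2HSV)
m=(cv2.inRange(h,(22,150,60),(34,255,255))>0); q=P[m&(np.hypot(P[...,0]-635,P[...,1]-98)<60)]; print("top yellow z",np.percentile(q[:,2],[10,50,90]))
print("top-view block centre@45",onplane(c2,361.8,167.6,45),"plug@60",onplane(c2,415.5,220.6,60))
E
```

```text
mid 272 ((313.0, 201.0), 9.486932754516602) [470.57724506 -50.06963552  59.4725891 ] [16.74457404 17.57248166  3.63238808] ray@60 [470.60385986 -49.79693823  60.        ]
small 214 ((289.0, 178.0), 82.15239715576172) [473.10714282  24.8688182   65.03955493] [ 18.30464801  12.9168784  243.88787072] ray@60 [447.03867827 -31.6311428   60.        ]
block top [43.97060273 44.9684146  45.36278251 45.67551001]
4890 [630.78411969 100.40976421  45.93463627]
((558.5111083984375, 82.25257110595703), (213.62530517578125, 60.87996292114258), 13.426215171813965)
[ 469    8   55   78 1652] [487.63196126  54.12530266] [596.06094199  89.37962172  45.        ]
hole low 2032 499.375 52.39173228346457 [605.14622608  91.87807312  45.        ]
top yellow z [24.6236582  44.4290132  47.64762405]
top-view block centre@45 [633.12709002  99.07417839  45.        ] plug@60 [472.34304845 -48.85129974  60.        ]
```

Both views agree on the plug: top at z≈60, (470.6,-50), about 17.5 mm wide. I'll descend 131 mm and grip.

>>> send_rows:
  targets:
    - [[0,0,20],[0,0,0],0]
    - [[0,0,45],[0,0,0],0]
    - [[0,0,70],[0,0,0],0]
    - [[0,0,95],[0,0,0],0]
    - [[0,0,115],[0,0,0],0]

```text
clock: 3.15
eef_pos: [471.1, -49.5, 65.0]
tcp_rot: [-0.0, 0.66, 0.751, -0.0]
ft_force: [-0.2, -0.1, -0.3]
finger_gap: 0.496
```

>>> send_rows:
  targets:
    - [[0,0,10],[0,0,0],0]
    - [[0,0,16],[0,0,0],0]
    - [[0,0,16],[0,0,0],0.5]
    - [[0,0,16],[0,0,0],1]
    - [[0,0,16],[0,0,0],1]
  grip_force: 50

```text
clock: 3.65
eef_pos: [471.8, -49.6, 51.1]
tcp_rot: [0.001, 0.659, 0.752, 0.0]
ft_force: [-0.7, -0.6, 0.7]
finger_gap: 0.195
```

>>> send_rows:
  targets:
    - [[0,0,0],[0,0,0],1]
    - [[0,0,0],[0,0,0],1]
    - [[0,0,0],[0,0,0],1]

```text
clock: 3.95
eef_pos: [471.5, -49.6, 50.8]
tcp_rot: [0.0, 0.659, 0.752, 0.0]
ft_force: [0.3, -0.6, 3.2]
finger_gap: 0.189
```

>>> send_rows:
  targets:
    - [[0,0,-15],[0,0,0],1]
    - [[0,0,-40],[0,0,0],1]
    - [[0,0,-65],[0,0,0],1]
    - [[0,0,-80],[0,0,0],1]
    - [[0,0,-80],[0,0,0],1]

```text
clock: 4.45
eef_pos: [472.5, -49.9, 132.1]
tcp_rot: [0.002, 0.659, 0.752, 0.001]
ft_force: [0.8, -0.4, -0.5]
finger_gap: 0.193
```

>>> send_rows:
  targets:
    - [[10,18,0],[0,0,0],1]
    - [[25,44,0],[0,0,0],1]
    - [[40,70,0],[0,0,0],1]
    - [[55,96,0],[0,0,0],1]
    - [[70,122,0],[0,0,0],1]

```text
clock: 4.95
eef_pos: [583.1, 36.8, 128.9]
tcp_rot: [-0.001, 0.659, 0.752, -0.001]
ft_force: [1.1, -0.8, -0.4]
finger_gap: 0.198
```

>>> send_rows:
  targets:
    - [[12,25,0],[0,0,0],1]
    - [[22,43,0],[0,0,0],1]
    - [[27,53,0],[0,0,0],1]
    - [[27,53,0],[0,0,0],1]
    - [[27,53,0],[0,0,0],1]

```text
clock: 5.45
eef_pos: [630.6, 69.4, 129.3]
tcp_rot: [-0.001, 0.659, 0.752, -0.001]
ft_force: [0.7, -0.1, -0.9]
finger_gap: 0.194
```

Run:
```python
from m import *
c=manip.get_calibration("wrist"); s=manip.get_state(); p,d=manip.read_camera("wrist")
print(s["clock"],s["eef_pos"],s["tcp_rot"],s["finger_gap"],s["ft_force"])
cv2.imwrite("pics/w2.png",p); np.save("pics/w2.npy",d); np.save("pics/w2c.npy",c,allow_pickle=True)
print(onplane(np.load("pics/w1c.npy",allow_pickle=True).item(),536,46,45))
```

```text
5.45 [630.63453757  69.38634522 129.32950173] [-0.00103902  0.65888474  0.75224253 -0.00100116] 0.1944126963264948 [ 0.68747942 -0.13476604 -0.88478378]
[633.02061656 100.30264641  45.        ]
```

View pics/w2.png

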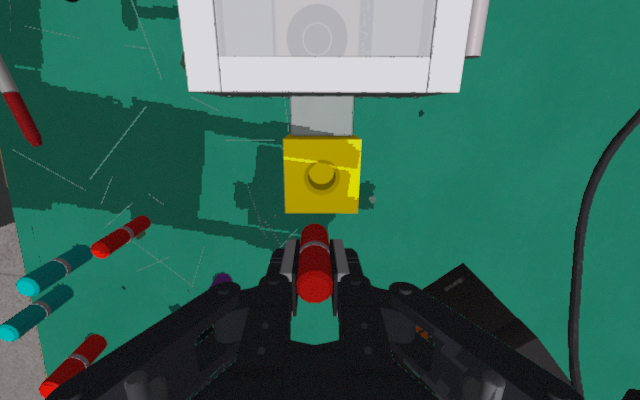

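The plug is held between the pads, with its top near (316,290) and its foot near (315,228). The hole mouth is near (322,174) on the yellow block spanning (284-361, 137-214).

Run:
```python
from m import *
p=cv2.imread("pics/w2.png"); d=np.load("pics/w2.npy"); c=np.load("pics/w2c.npy",allow_pickle=True).item()
P=cloud(c,d); h=cv2.cvtColor(p,cv2.COLOR_BGR2HSV)
red=(((h[...,0]<8)|(h[...,0]>172))&(h[...,1]>120)&(h[...,2]>40)); red[:,:270]=0; red[:,360:]=0
ys,xs=np.where(red); print("red rows",ys.min(),ys.max())
for r in (228,232,236,260,270,280,285,290,295): 
    x=np.where(red[r])[0]; print(r,x.min() if len(x) else None,x.max() if len(x) else None, d[r,315])
T=red&(P[...,2]>132); print("top pts",T.sum(),P[T].mean(0)); e=cv2.minEnclosingCircle(np.argwhere(T)[:,::-1].astype(np.float32)); print(e,onplane(c,*e[0],139))
B=cv2.inRange(h,(22,120,50),(34,255,255))>0; B[:120]=0
t=B&(P[...,2]>43)&(P[...,2]<48); r=cv2.minAreaRect(P[t][:,:2].astype(np.float32)); print("block",r,P[t].mean(0))
k=cv2.minAreaRect(np.argwhere(t)[:,::-1].astype(np.float32)); print(k,onplane(c,*k[0],45))
hl=B&(P[...,2]<41); hl[:145]=0;hl[205:]=0;hl[:,295:]&=True; hl[:,:295]=0; hl[:,352:]=0
ys,xs=np.where(hl); print("hole",len(xs),xs.min(),xs.max(),ys.min(),ys.max()); cc=((xs.min()+xs.max())/2,(ys.min()+ys.max())/2); print(cc,onplane(c,*cc,45), onplane(c,*cc,42))
cv2.imwrite("pics/w2z.png",cv2.resize(p[130:310,260:380],None,fx=4,fy=4,interpolation=cv2.INTER_CUBIC)[:720].copy()[:600])
```

```text
red rows 224 302
228 304 324 175.4872
232 302 326 169.90393
236 301 327 164.82843
260 299 330 139.63713
270 298 331 129.9172
280 296 332 129.16673
285 296 332 127.95628
290 296 332 129.61903
295 299 330 131.14082
top pts 1121 [631.18921639  71.07030268 137.84742983]
((311.5, 267.5), 35.305904388427734) [628.7606283  80.2176702 139.       ]
block ((632.6766967773438, 99.67402648925781), (56.21571350097656, 56.274169921875), 7.297714710235596) [632.28299785 101.19585816  44.66291386]
((322.0, 176.0), (74.0, 78.0), 90.0) [632.66404137 100.96270512  45.        ]
hole 579 308 335 163 191
(np.float64(321.5), np.float64(177.0)) [632.40358764 100.1641932   45.        ] [632.56311521  99.48186849  42.        ]
```

View pics/w2z.png

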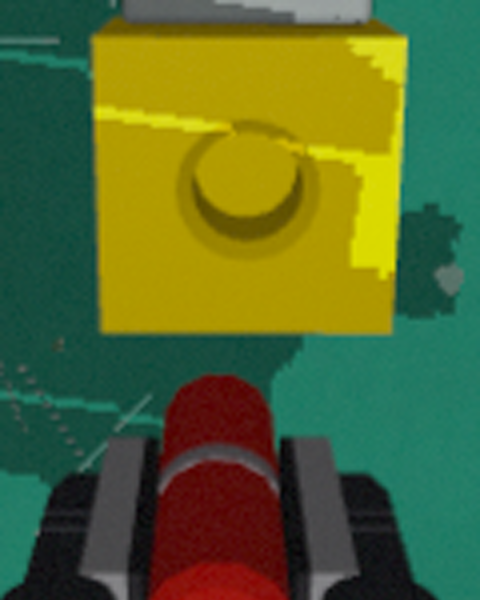

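Run:
```python
from m import *
c=np.load("pics/w2c.npy",allow_pickle=True).item()
x=np.array([-.131,.991,0])
print("foot centre",onplane(c,314,223.5,79.5)-8.5*x,"foot2",onplane(c,314,223.5,79)-8.5*x)
print("top centre",onplane(c,314.3,302.5,138.7)+9*x, "cam",ray(c,0,0)[0])
for r in(228,260): print(onplane(c,314,r,79))
```

```text
foot centre [631.1817443   68.38501386  79.5       ] foot2 [631.2068606   68.17959868  79.        ]
top centre [631.28302384  70.80061251 138.7       ] cam [621.52149412 146.70863538 249.64351283]
[630.51204962  73.45916562  79.        ]
[633.61989452  50.12237887  79.        ]
```

>>> send_rows:
  targets:
    - [[10,2,0],[0,0,0],1]
    - [[24,4,0],[0,0,0],1]
    - [[31,5.5,0],[0,0,0],1]
    - [[31,5.5,15],[0,0,0],1]
    - [[31,5.5,28],[0,0,0],1]

```text
clock: 6.0
eef_pos: [633.2, 101.6, 101.4]
tcp_rot: [0.0, 0.659, 0.753, -0.0]
ft_force: [0.1, -0.3, -0.6]
finger_gap: 0.192
```

>>> send_rows:
  targets:
    - [[0,0,0],[0,0,0],1]
    - [[0,0,0],[0,0,0],1]

```text
clock: 6.2
eef_pos: [632.7, 100.8, 101.1]
tcp_rot: [-0.001, 0.659, 0.752, -0.001]
ft_force: [1.2, 0.1, -0.3]
finger_gap: 0.195
```

Run:
```python
from m import *
c=manip.get_calibration("wrist"); s=manip.get_state(); p,d=manip.read_camera("wrist")
print(s["clock"],s["eef_pos"],s["tcp_rot"],s["finger_gap"],s["ft_force"])
cv2.imwrite("pics/w3.png",p[130:330,200:440].repeat(3,0).repeat(3,1)); np.save("pics/w3c.npy",c,allow_pickle=True)
```

```text
6.2 [632.67997928 100.8474558  101.05516831] [-0.00087705  0.65902643  0.75211884 -0.00080259] 0.19492309044759287 [ 1.18853985  0.08303029 -0.28856819]
```

View pics/w3.png

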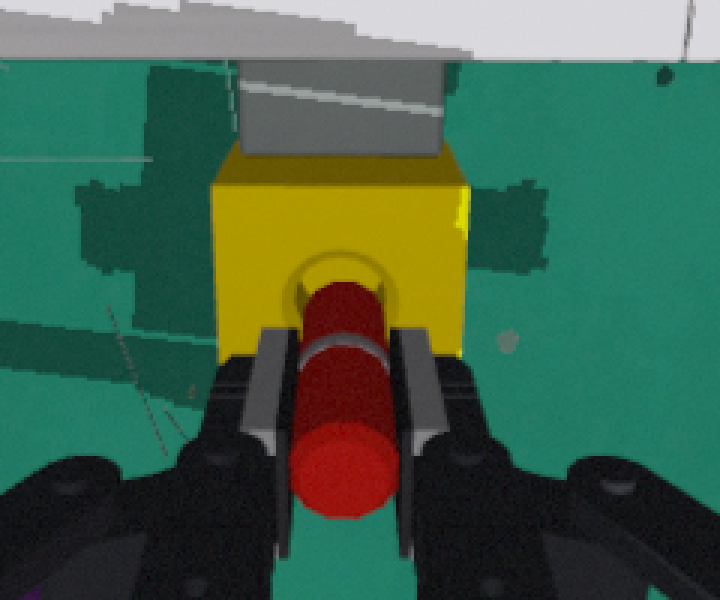

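The foot sits over the hole mouth at crop (340,300), centred to within about 1 mm. I'll descend while watching the force.

>>> send_rows:
  targets:
    - [[0,-0.5,4],[0,0,0],1]
    - [[0,-0.5,8],[0,0,0],1]
    - [[0,-0.5,11],[0,0,0],1]
    - [[0,-0.5,13],[0,0,0],1]
    - [[0,-0.5,13],[0,0,0],1]

```text
clock: 6.75
eef_pos: [632.6, 101.1, 89.0]
tcp_rot: [-0.0, 0.659, 0.752, -0.0]
ft_force: [-0.6, 0.9, -0.8]
finger_gap: 0.198
```

>>> send_rows:
  targets:
    - [[0,0,4],[0,0,0],1]
    - [[0,0,8],[0,0,0],1]
    - [[0,0,11],[0,0,0],1]
    - [[0,0,13],[0,0,0],1]
    - [[0,0,13],[0,0,0],1]

```text
clock: 7.25
eef_pos: [632.6, 101.1, 75.8]
tcp_rot: [-0.0, 0.659, 0.752, -0.0]
ft_force: [1.2, 0.1, -0.7]
finger_gap: 0.196
```

>>> send_rows:
  targets:
    - [[0,0,1],[0,0,0],1]
    - [[0,0,2],[0,0,0],1]
    - [[0,0,3],[0,0,0],1]

```text
clock: 7.55
eef_pos: [633.0, 101.1, 73.7]
tcp_rot: [0.0, 0.659, 0.752, 0.0]
ft_force: [-1.1, 0.5, 7.3]
finger_gap: 0.2
```

>>> send_rows:
  targets:
    - [[0,0,1],[0,0,0],1]
    - [[0,0,1.5],[0,0,0],1]
    - [[0,0,1.5],[0,0,0],1]

```text
clock: 7.85
eef_pos: [633.1, 101.1, 73.7]
tcp_rot: [0.0, 0.659, 0.752, 0.0]
ft_force: [-2.1, -0.3, 9.1]
finger_gap: 0.193
```

It bottomed at TCP z 73.7, where predicted. I'll release, rise and look.

>>> send_rows:
  targets:
    - [[0,0,-2],[0,0,0],0.5]
    - [[0,0,-2],[0,0,0],0.2]
    - [[0,0,-2],[0,0,0],0]
    - [[0,0,-2],[0,0,0],0]
    - [[0,0,-2],[0,0,0],0]

```text
clock: 8.35
eef_pos: [632.7, 101.1, 73.5]
tcp_rot: [-0.0, 0.659, 0.752, -0.0]
ft_force: [0.3, -0.5, 0.8]
finger_gap: 0.502
```

>>> send_rows:
  targets:
    - [[0,0,-10],[0,0,0],0]
    - [[0,0,-30],[0,0,0],0]
    - [[0,0,-55],[0,0,0],0]
    - [[0,0,-80],[0,0,0],0]
    - [[0,0,-90],[0,0,0],0]

```text
clock: 8.85
eef_pos: [634.5, 101.1, 167.1]
tcp_rot: [0.002, 0.659, 0.752, 0.002]
ft_force: [0.8, -0.3, -1.2]
finger_gap: 0.501
```

>>> send_rows:
  targets:
    - [[0,-15,0],[0,0,0],0]
    - [[0,-40,0],[0,0,0],0]
    - [[0,-65,0],[0,0,0],0]
    - [[0,-80,0],[0,0,0],0]
    - [[0,-80,0],[0,0,0],0]

```text
clock: 9.35
eef_pos: [550.8, 90.6, 163.5]
tcp_rot: [-0.002, 0.659, 0.752, -0.001]
ft_force: [-0.1, -0.0, -0.3]
finger_gap: 0.498
```

Run:
```python
from m import *
c=manip.get_calibration("wrist"); s=manip.get_state(); p,d=manip.read_camera("wrist")
print(s["clock"],s["eef_pos"],s["tcp_rot"],s["finger_gap"],s["ft_force"])
cv2.imwrite("pics/w4.png",p); np.save("pics/w4.npy",d); np.save("pics/w4c.npy",c,allow_pickle=True)
P=cloud(c,d);h=cv2.cvtColor(p,cv2.COLOR_BGR2HSV)
red=(((h[...,0]<8)|(h[...,0]>172))&(h[...,1]>120)&(h[...,2]>40))&(np.hypot(P[...,0]-632,P[...,1]-100)<30)
q=P[red]; print("plug",red.sum(),q[:,2].max(),np.median(q[q[:,2]>q[:,2].max()-3],0))
p,d=manip.read_camera("top"); cv2.imwrite("pics/top1.png",p); np.save("pics/top1.npy",d)
```

```text
9.35 [550.75341483  90.60361271 163.49900646] [-0.00151754  0.65893365  0.75219852 -0.00123751] 0.4982889721265065 [-0.12530626 -0.04477901 -0.32716062]
plug 737 84.76524803554719 [633.24736658 100.76130348  82.66633428]
```

View pics/w4.png

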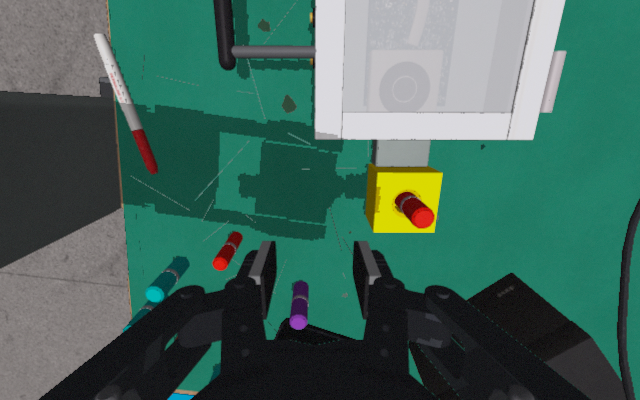

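The plug stands home in the socket: its top at (422,217) measures z≈83, as expected. One handle end is visible at (228,65). Next I'll move towards the handle and measure it.

>>> send_rows:
  targets:
    - [[10,-8,-6],[0,0,0],0]
    - [[35,-23,-10],[0,0,0],0]
    - [[65,-42,-16],[0,0,0],0]
    - [[93,-60,-22],[0,0,0],0]
    - [[109,-70,-26],[0,0,0],0]

```text
clock: 9.95
eef_pos: [468.0, 191.5, 190.4]
tcp_rot: [-0.0, 0.658, 0.753, -0.0]
ft_force: [-0.0, 0.3, 0.1]
finger_gap: 0.504
```

>>> send_rows:
  targets:
    - [[0,0,0],[0,0,0],0]
    - [[0,0,0],[0,0,0],0]

```text
clock: 10.15
eef_pos: [470.5, 190.0, 190.3]
tcp_rot: [0.001, 0.658, 0.753, 0.001]
ft_force: [-0.0, 0.2, -0.1]
finger_gap: 0.504
```

```bash
cat > hd.py <<'E'
from m import *
def bar(p,d,c):
    P=cloud(c,d); g=p.max(2)
    # handle in expected box, height 45..85
    m=(P[...,2]>52)&(P[...,2]<80)&(np.abs(P[...,0]-466)<32)&(np.abs(P[...,1]-255)<85)&(g<110)
    n,l,s,ce=cv2.connectedComponentsWithStats(m.astype(np.uint8)); i=1+np.argmax(s[1:,4]); m=l==i
    q=P[m]; r=cv2.minAreaRect(q[:,:2].astype(np.float32)); rp=cv2.minAreaRect(np.argwhere(m)[:,::-1].astype(np.float32))
    print("pts",m.sum(),"z pct",np.percentile(q[:,2],[5,50,95]),"rect",r); return m,P,rp
E
python3 - <<'E'
from hd import *
c=manip.get_calibration("wrist"); s=manip.get_state(); p,d=manip.read_camera("wrist")
print(s["clock"],s["eef_pos"],s["tcp_rot"],s["finger_gap"],s["ft_force"])
cv2.imwrite("pics/w5.png",p); np.save("pics/w5.npy",d); np.save("pics/w5c.npy",c,allow_pickle=True)
m,P,_=bar(p,d,c)
cv2.imwrite("pics/w5m.png",np.where(m[...,None],np.uint8([0,0,255]),p))
bar(cv2.imread("pics/top0.png"),np.load("pics/top0.npy"),manip.get_calibration("top"))
E
```

```text
10.15 [470.47263372 190.0103792  190.27705866] [6.79466108e-04 6.58308923e-01 7.52747297e-01 6.38530368e-04] 0.5043212832076426 [-0.04574632  0.20463802 -0.12802021]
pts 3111 z pct [64.78728098 67.93110266 69.91667969] rect ((483.5550537109375, 260.55328369140625), (45.159217834472656, 142.80056762695312), 7.601377010345459)
pts 248 z pct [63.33546349 67.87499488 72.06648426] rect ((475.8392333984375, 255.2174835205078), (138.56761169433594, 40.545711517333984), 89.69331359863281)
```

View pics/w5m.png

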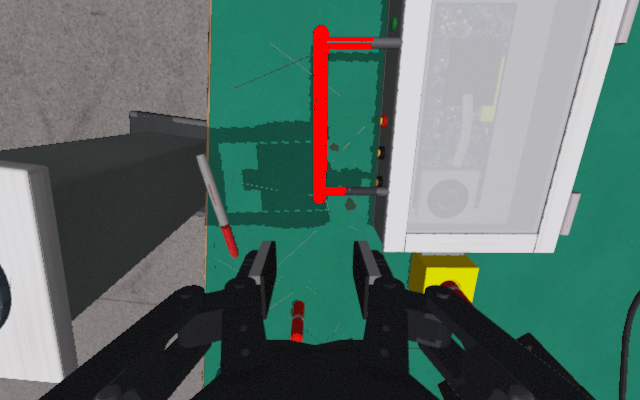

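The mask covers the handle bar, columns about 313-328 and rows 25-204, plus parts of its two arms.

Run:
```python
from hd import *
p=cv2.imread("pics/w5.png"); d=np.load("pics/w5.npy"); c=np.load("pics/w5c.npy",allow_pickle=True).item()
m,P,_=bar(p,d,c); m[:,331:]=0
ys,xs=np.where(m)
for r in(40,75,115,150,190):
    x=np.where(m[r])[0]; print(r,x.min(),x.max(),np.percentile(P[r,x,2],90),onplane(c,x.mean(),r,66))
print(ys.min(),ys.max(),onplane(c,321,ys.min(),64),onplane(c,319.5,ys.max(),64))
# lid front edge / back: white lid top rect
h=cv2.cvtColor(p,cv2.COLOR_BGR2HSV); w=(P[...,2]>62)&(P[...,2]<76)&(P[...,0]>510)&(P[...,1]>125)
r=cv2.minAreaRect(P[w][:,:2].astype(np.float32)); print(r)
P=cloud(manip.get_calibration("top"),np.load("pics/top1.npy")); w=(P[...,2]>60)&(P[...,2]<76)&(P[...,0]>510)&(P[...,0]<720)&(P[...,1]>142)&(P[...,1]<410); r=cv2.minAreaRect(P[w][:,:2].astype(np.float32)); print("top",r)
```

```text
pts 3111 z pct [64.78728098 67.93110266 69.91667969] rect ((483.5550537109375, 260.55328369140625), (45.159217834472656, 142.80056762695312), 7.601377010345459)
40 313 330 69.59457151655151 [459.64001038 318.5511162   66.        ]
75 314 327 69.65931047290758 [462.57081126 293.92503653  66.        ]
115 313 326 69.51370615096826 [465.82118713 263.57129945  66.        ]
150 313 326 69.31029127267445 [469.83748757 235.02367253  66.        ]
190 313 330 69.23096524215076 [476.58809813 199.92288599  66.        ]
25 203 [457.8084308  329.02851285  64.        ] [476.65142924 186.86003151  64.        ]
((658.3251953125, 249.99896240234375), (296.50567626953125, 249.92117309570312), 0.022155627608299255)
top ((602.0055541992188, 276.56488037109375), (201.33116149902344, 245.7115936279297), 7.434383392333984)
```

>>> send_rows:
  targets:
    - [[15,1,5],[0,0,0],0]
    - [[40,3,20],[0,0,0],0]
    - [[62,5,40],[0,0,0],0]
    - [[67,5.5,55],[0,0,0],0]
    - [[67,5.5,60],[0,0,0],0]

```text
clock: 10.7
eef_pos: [466.6, 256.4, 128.1]
tcp_rot: [-0.001, 0.659, 0.752, -0.001]
ft_force: [-0.4, -1.1, 0.1]
finger_gap: 0.5
```

>>> send_rows:
  targets:
    - [[0,0,0],[0,0,0],0]
    - [[0,0,0],[0,0,0],0]
    - [[0,0,0],[0,0,0],0]

```text
clock: 11.0
eef_pos: [467.3, 256.0, 130.5]
tcp_rot: [0.0, 0.659, 0.752, 0.001]
ft_force: [-1.0, 0.0, 0.3]
finger_gap: 0.502
```

Run:
```python
from hd import *
c=manip.get_calibration("wrist"); s=manip.get_state(); p,d=manip.read_camera("wrist")
print(s["clock"],s["eef_pos"],s["tcp_rot"],s["finger_gap"],s["ft_force"])
R=np.array(c["world_to_cam"])
x,y,_=s["eef_pos"]
for z in(120,90,64): print("axis below tcp px",z,proj(c,(x,y,z)))
cv2.imwrite("pics/w6.png",p)
```

```text
11.0 [467.27334298 256.00492897 130.54583307] [4.29557258e-04 6.59329671e-01 7.51853579e-01 6.30221035e-04] 0.5020530891231073 [-0.96996937  0.01366404  0.31102389]
axis below tcp px 120 (np.float64(312.75778539548577), np.float64(265.4270356324493))
axis below tcp px 90 (np.float64(312.9606005152987), np.float64(240.22051196543785))
axis below tcp px 64 (np.float64(313.0898345864633), np.float64(224.15888068075492))
```

View pics/w6.png

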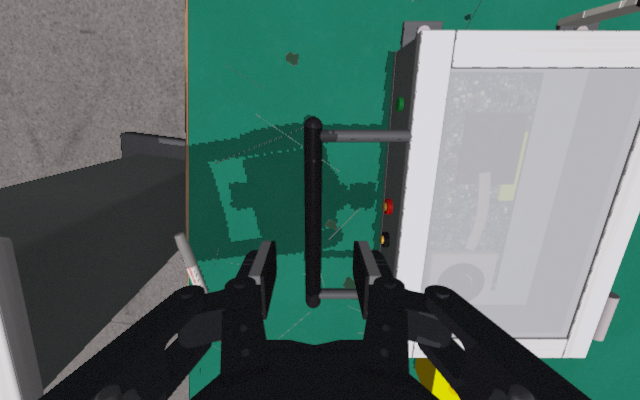

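The bar (column 313, rows 118-305) lies under the tool axis, which projects to (313,224). I'll descend 64 mm and grip.

>>> send_rows:
  targets:
    - [[0,0,15],[0,0,0],0]
    - [[0,0,35],[0,0,0],0]
    - [[0,0,55],[0,0,0],0]
    - [[0,0,64],[0,0,0],0]
    - [[0,0,64],[0,0,0],0]

```text
clock: 11.55
eef_pos: [466.0, 256.2, 65.2]
tcp_rot: [-0.0, 0.659, 0.752, -0.001]
ft_force: [0.4, -0.4, -0.4]
finger_gap: 0.501
```

>>> send_rows:
  targets:
    - [[0,0,0],[0,0,0],0.5]
    - [[0,0,0],[0,0,0],1]
    - [[0,0,0],[0,0,0],1]
    - [[0,0,0],[0,0,0],1]
    - [[0,0,0],[0,0,0],1]
  grip_force: 50

```text
clock: 12.05
eef_pos: [466.2, 256.6, 66.3]
tcp_rot: [-0.0, 0.659, 0.752, 0.0]
ft_force: [-1.8, 0.7, 1.8]
finger_gap: 0.119
```

Run:
```python
from h import *
s=manip.get_state(); print(s["clock"],s["eef_pos"],s["tcp_rot"],s["ft_force"],s["finger_gap"])
for a in range(5,55,5):
    t=np.radians(a); print(a,"back",round(230*(1-np.cos(t)),1),"up",round(230*np.sin(t),1))
```

```text
12.05 [466.24772227 256.57743895  66.33120715] [-2.71267798e-06  6.58886511e-01  7.52242355e-01  7.40343818e-05] [-1.83381943  0.72964627  1.7765683 ] 0.11933494074347442
5 back 0.9 up 20.0
10 back 3.5 up 39.9
15 back 7.8 up 59.5
20 back 13.9 up 78.7
25 back 21.5 up 97.2
30 back 30.8 up 115.0
35 back 41.6 up 131.9
40 back 53.8 up 147.8
45 back 67.4 up 162.6
50 back 82.2 up 176.2
```

>>> send_rows:
  targets:
    - [[0,0.2,-10],[0,0,0],1]
    - [[0,1,-20],[0,0,0],1]
    - [[0,2,-30],[0,0,0],1]
    - [[0,3.5,-40],[0,0,0],1]
    - [[0,5.5,-50],[0,0,0],1]

```text
clock: 12.55
eef_pos: [471.3, 257.2, 116.6]
tcp_rot: [-0.0, 0.659, 0.752, -0.001]
ft_force: [-0.7, 1.1, -4.0]
finger_gap: 0.12
```

>>> send_rows:
  targets:
    - [[0,2.3,-9.7],[0,0,0],1]
    - [[0,5,-19.4],[0,0,0],1]
    - [[0,8.4,-29],[0,0,0],1]
    - [[0,12,-38.2],[0,0,0],1]
    - [[0,16,-47.2],[0,0,0],1]

```text
clock: 13.05
eef_pos: [486.2, 259.1, 163.4]
tcp_rot: [-0.001, 0.659, 0.752, -0.002]
ft_force: [-4.4, 0.7, -3.1]
finger_gap: 0.12
```

>>> send_rows:
  targets:
    - [[0,4.5,-9],[0,0,0],1]
    - [[0,9.3,-17.8],[0,0,0],1]
    - [[0,14.5,-26.4],[0,0,0],1]
    - [[0,20,-34.7],[0,0,0],1]
    - [[0,26,-42.8],[0,0,0],1]

```text
clock: 13.55
eef_pos: [510.0, 262.2, 206.0]
tcp_rot: [-0.003, 0.659, 0.752, -0.004]
ft_force: [-9.3, 0.5, 0.6]
finger_gap: 0.116
```

>>> send_rows:
  targets:
    - [[0,6.3,-7.8],[0,0,0],1]
    - [[0,13,-15.4],[0,0,0],1]
    - [[0,20,-22.6],[0,0,0],1]
    - [[0,27,-29.6],[0,0,0],1]
    - [[0,34.7,-36.2],[0,0,0],1]

```text
clock: 14.05
eef_pos: [542.4, 266.4, 243.0]
tcp_rot: [-0.004, 0.659, 0.752, -0.006]
ft_force: [-16.8, -2.3, 12.3]
finger_gap: 0.121
```

>>> send_rows:
  targets:
    - [[0,0,0],[0,0,0],1]
    - [[0,0,0],[0,0,0],1]
    - [[0,0,0],[0,0,0],1]
    - [[0,0,0],[0,0,0],1]
    - [[0,0,0],[0,0,0],1]

```text
clock: 14.55
eef_pos: [543.0, 266.5, 243.7]
tcp_rot: [-0.003, 0.659, 0.752, -0.004]
ft_force: [-13.5, -1.3, 10.9]
finger_gap: 0.116
```

Run:
```python
from h import *
s=manip.get_state(); print(s["clock"],s["eef_pos"],s["tcp_rot"],s["ft_force"],s["finger_gap"])
u=np.array([.991,.130])
dx=(s["eef_pos"][:2]-np.array([466.25,256.58]))@u; dz=s["eef_pos"][2]-66.3
print(dx,dz,"angle",np.degrees(np.arctan2(dz,230-dx)), np.hypot(dz,230-dx))
from m import cloud
for n in("side","top"):
    p,d=manip.read_camera(n); c=manip.get_calibration(n); cv2.imwrite(f"pics/{n}2.png",p); np.save(f"pics/{n}2.npy",d)
    P=cloud(c,d)
    # lid points above enclosure: in fixture frame
    q=P.reshape(-1,3); col=p.reshape(-1,3).max(1); rel=q[:,:2]-np.array([466.7,257]); x=rel@np.array([.9915,.130]); y=rel@np.array([-.130,.9915])
    for lo,hi in((-118,-60),(60,118)):
        k=(x>100)&(x<222)&(y>lo)&(y<hi)&(q[:,2]>80)&(q[:,2]<260)&(col>150)
        if k.sum()>20:
            A=np.polyfit(x[k],q[k,2],1); res=q[k,2]-np.polyval(A,x[k]); print(n,lo,k.sum(),"slope deg",np.degrees(np.arctan(A[0])),"rms",res.std(),"z at hinge",np.polyval(A,230))
    cv2.imwrite(f"pics/{n}2z.png",cv2.resize(p[120:260,200:400] if n=="top" else p[120:240,280:440],None,fx=4,fy=4,interpolation=cv2.INTER_CUBIC))
```

```text
14.55 [542.97519695 266.54552523 243.70940554] [-0.00318921  0.6586607   0.75241993 -0.0044892 ] [-13.50037233  -1.302758    10.8800698 ] 0.11598013409430778
77.33018845407311 177.4094055432068 angle 49.28633159779825 234.055908988991
side -118 35 slope deg -47.67188524699135 rms 3.7318907521558207 z at hinge 62.70866605524813
side 60 25 slope deg -46.86322152203089 rms 9.34731348648204 z at hinge 69.49138781113487
top -118 667 slope deg -48.07554756193823 rms 2.379231658882886 z at hinge 70.84683286914174
top 60 166 slope deg -47.92695894842106 rms 2.019680846491639 z at hinge 71.21816625664059
```

View pics/side2z.png

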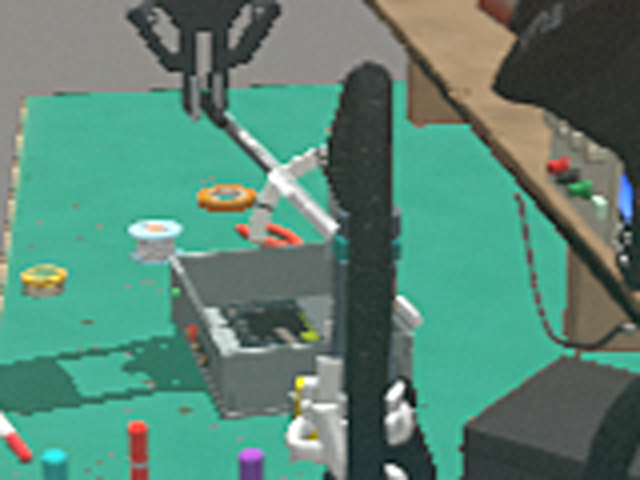

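The side view shows the lid raised, with the gripper on the bar near crop (205,100). The enclosure is partly hidden by the stand. The fits put the lid near 48°, so I'll refine them against the shut-lid baseline.

```bash
cat > lid.py <<'E'
from m import *
import sys
def plane(n,p,d,c,ang,u=np.array([.9915,.130])):
    P=cloud(c,d); q=P.reshape(-1,3); col=p.reshape(-1,3).max(1); rel=q[:,:2]-np.array([466.7,257]); X=rel@u; Y=rel@np.array([-u[1],u[0]]); Z=q[:,2]-64
    t=np.radians(ang); r=(230-X)*np.cos(t)+Z*np.sin(t); h=-(230-X)*np.sin(t)+Z*np.cos(t)
    k=(r>75)&(r<165)&(np.abs(Y)<118)&(np.abs(h)<14)&(col>120)
    for i in range(4):
        pts=np.c_[X[k],Y[k],Z[k]]; m=pts.mean(0); w=np.linalg.svd(pts-m,full_matrices=False)[2][2]; w*=np.sign(w[2])
        dist=(np.c_[X,Y,Z]-m)@w; k=k&(np.abs(dist)<max(2.5*dist[k].std(),1.5))
    # angle: normal = (sin,0,cos)
    a=np.degrees(np.arctan2(w[0],w[2])); top=(np.array([230,0,0])-m)@w
    print(n,k.sum(),"angle",a.round(2),"tilt y",np.degrees(np.arcsin(w[1])).round(2),"plane offset at hinge",-top.round(2),"rms",dist[k].std().round(2))
E
python3 - <<'E'
from lid import *
for n in("top","side"):
    c=manip.get_calibration(n)
    for k,a in((0,0),(2,48.5)): plane(n+str(k),cv2.imread(f"pics/{n}{k}.png"),np.load(f"pics/{n}{k}.npy"),c,a)
cw=np.load("pics/w5c.npy",allow_pickle=True).item(); plane("w5",cv2.imread("pics/w5.png"),np.load("pics/w5.npy"),cw,0)
c=manip.get_calibration("wrist"); p,d=manip.read_camera("wrist"); plane("w",p,d,c,48.5); cv2.imwrite("pics/w7.png",p)
t=cv2.imread("pics/top2z.png"); cv2.imwrite("pics/w7t.png",np.hstack([cv2.resize(p,(480,300)),cv2.resize(cv2.imread("pics/top2.png")[120:260,230:380],(320,300),interpolation=cv2.INTER_CUBIC)]))
E
```

```text
top0 2465 angle 1.09 tilt y 0.02 plane offset at hinge 0.18 rms 2.16
top2 400 angle 48.97 tilt y 1.83 plane offset at hinge 0.11 rms 1.14
side0 620 angle 0.66 tilt y 0.01 plane offset at hinge 1.32 rms 1.27
side2 34 angle 49.68 tilt y -0.79 plane offset at hinge -4.62 rms 1.64
w5 26366 angle 1.07 tilt y 0.14 plane offset at hinge -0.34 rms 0.91
w 11369 angle 49.66 tilt y -0.29 plane offset at hinge -0.29 rms 0.72
```

View pics/w7t.png

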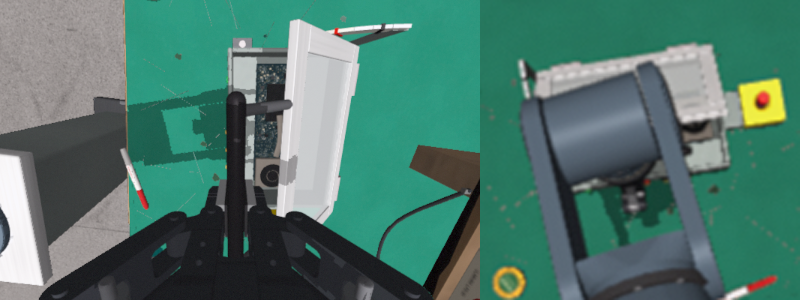

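>>> send_rows:
  targets:
    - [[0,1.5,-2],[0,0,0],1]
    - [[0,3,-4],[0,0,0],1]
    - [[0,4.5,-6],[0,0,0],1]
    - [[0,4.5,-6],[0,0,0],1]
    - [[0,4.5,-6],[0,0,0],1]

```text
clock: 15.2
eef_pos: [548.8, 267.3, 249.0]
tcp_rot: [-0.002, 0.659, 0.752, -0.003]
ft_force: [-10.2, -0.9, 4.6]
finger_gap: 0.121
```

```bash
cat > chk.py <<'E'
from lid import *
s=manip.get_state(); print(s["clock"],s["eef_pos"],s["ft_force"],s["finger_gap"])
dx=(s["eef_pos"][:2]-np.array([466.25,256.58]))@np.array([.991,.130]); print("kin angle from x",np.degrees(np.arccos(1-dx/230)),"z",s["eef_pos"][2]-66.3)
c=manip.get_calibration("wrist"); p,d=manip.read_camera("wrist"); plane("w",p,d,c,49.5); np.save("pics/lw.npy",d)
cv2.imwrite("pics/w8.png",cv2.resize(p[0:130,360:580],None,fx=3.5,fy=3.5,interpolation=cv2.INTER_CUBIC))
E
python3 chk.py
```

```text
15.2 [548.83203991 267.27592325 248.97873987] [-10.21241468  -0.89042106   4.63403136] 0.12143427203962515
kin angle from x 50.34721273781378 z 182.6787398720042
w 10450 angle 51.69 tilt y -0.27 plane offset at hinge -0.36 rms 0.71
```

>>> send_rows:
  targets:
    - [[0,-0.6,0.5],[0,0,0],1]
    - [[0,-1.2,1],[0,0,0],1]
    - [[0,-1.2,1],[0,0,0],1]
    - [[0,-1.2,1],[0,0,0],1]
    - [[0,-1.2,1],[0,0,0],1]

```text
clock: 15.75
eef_pos: [547.5, 267.1, 247.9]
tcp_rot: [-0.002, 0.659, 0.752, -0.004]
ft_force: [-9.7, -1.1, 5.2]
finger_gap: 0.121
```

>>> send_rows:
  targets:
    - [[0,0,0],[0,0,0],1]
    - [[0,0,0],[0,0,0],1]
    - [[0,0,0],[0,0,0],1]
    - [[0,0,0],[0,0,0],1]
    - [[0,0,0],[0,0,0],1]

```text
clock: 16.25
eef_pos: [547.5, 267.1, 247.9]
tcp_rot: [-0.002, 0.659, 0.752, -0.004]
ft_force: [-9.8, -1.3, 5.5]
finger_gap: 0.114
```

```bash
python3 chk.py
python3 - <<'E'
from m import *
# red mark vs lid edge on the scale; bystanders and plug from top
c=manip.get_calibration("wrist"); p,d=manip.read_camera("wrist"); P=cloud(c,d)
for ce,s in blobs(p,(0,130,70),(8,255,255),5)[0]:
    z=d[int(ce[1]),int(ce[0])]; Q=atdepth(c,*ce,z)
    X=(Q[:2]-np.array([466.7,257]))@np.array([.9915,.130]); Y=(Q[:2]-np.array([466.7,257]))@np.array([-.130,.9915]); print(ce,s[4],Q.round(1),"Y",Y.round(0),"angle about hinge",np.degrees(np.arctan2(Q[2]-64,230-X)).round(2))
p,d=manip.read_camera("top"); c=manip.get_calibration("top")
for ce,s in blobs(p,(0,150,80),(8,255,255))[0]:
    print("top",ce,s[4],atdepth(c,*ce,d[int(ce[1]),int(ce[0])]).round(0)) if 180<ce[0]<450 and ce[1]>140 else 0
E
```

```text
16.25 [547.54488893 267.13463789 247.8678088 ] [-9.82310177 -1.25190382  5.47610106] 0.11430569932082828
kin angle from x 49.927276804635866 z 181.56780879993795
w 10614 angle 51.28 tilt y -0.27 plane offset at hinge -0.4 rms 0.7
(np.float64(440.4), np.float64(44.1)) 47 [623.6 402.5 132.1] Y 124.0 angle about hinge 50.84
(np.float64(298.5), np.float64(175.2)) 21 [527.3 267.3  37.3] Y 2.0 angle about hinge -8.99
(np.float64(187.8), np.float64(263.8)) 180 [383.9 110.5  10.7] Y -134.0 angle about hinge -9.15
(np.float64(622.5), np.float64(396.7)) 133 [811.7 159.5 197.5] Y -142.0 angle about hinge 126.66
(np.float64(608.0), np.float64(397.5)) 6 [802.5 155.7 196.4] Y -144.0 angle about hinge 124.14
top (np.float64(362.0), np.float64(165.8)) 25 [633. 101.  80.]
top (np.float64(205.6), np.float64(174.0)) 181 [634. 575.   4.]
top (np.float64(307.0), np.float64(204.5)) 6 [530. 264.  36.]
top (np.float64(389.6), np.float64(220.6)) 21 [475.  26.  63.]
top (np.float64(442.2), np.float64(238.8)) 56 [ 466.  191. 1196.]
top (np.float64(361.5), np.float64(251.8)) 36 [384. 106.   8.]
```

All readings agree on about 50°: 49.9° from kinematics, 50.2° from the baseline-corrected wrist plane, and 0.4° from the red mark. I'm handing in.

```bash
python3 -c "
from cell import manip
print(manip.hand_in()); s=manip.get_state(); print(s['clock'],s['eef_pos'],s['ft_force'])"
```

```text
the job is handed in; nothing more can be done
None
the job is handed in; nothing more can be done
```

I put the middle red plug (about 17.5 mm wide as measured) fully into the yellow socket and let go of it. I then raised the lid by its handle to about 50° and handed in with the gripper still holding it at 50 N, at about 16.5 s.

- **Plug:** it bottomed at the predicted height with a 7–9 N push. After release its top measured about 83 mm, where 83 mm means fully home. The last top view still showed it in the socket.
- **Lid angle:** the arm's position gave 49.9°. The wrist camera's fit to the lid gave 51.3° raw, or 50.2° after subtracting its 1.07° reading of the shut lid. In the same picture the red mark read 50.8° raw, so the lid was within about 0.5° of it.
- **Grip:** the bar slid about 5 mm along the pads while the lid went up, so I corrected the final height using the camera. The angle held steady over the last second, with about 11 N of steady force at the wrist.
- **Other things:** the small plug and the pen were where they started in the last top view. The large plug was hidden by the arm in that view, and I did not recheck the look-alikes, the tin or the reel. I saw no unexpected contact forces.
- **Failed check:** the final close-up of the scale could not be shown because the 12-picture limit was reached, so I relied on the numbers above.

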